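# Shut the guard of the loaded test fixture

### The job

Two identical small test fixtures stand on the bench with their sliding guards open. Find the one that has the brown test coupon lying in its nest and push its guard over the coupon, fully home until the latch clicks and holds it. Leave the coupon in its nest and leave the empty fixture's guard open as it is.

Things in the scene. Friction and masses are not known exactly. Their poses are not given: they have to be found in the camera images.
- guard (a joint): opening (m) of the LOADED fixture's guard: 0 = home on its hard stop and latched; starts 0.08-0.10 open. Aluminium hood 100 mm long, 104 wide, flat top 70 mm above the bench, on a fixed base. About 1 N of friction, stays where left; between 14 and 7 mm from home a sprung latch roller resists with about 5 N (less than 12), then drops with a click and pulls the guard home.
- guard_handle (a point): centre (85 mm above the bench) of the black handle block on the LOADED fixture's guard: 14 mm thick in x, 60 wide in y, from 70 to 100 mm up. Its x axis is level, the way the guard closes; z is up. The hood's flat top runs 13 mm behind (-x) and 73 mm ahead of the handle's faces. A fixed latch tower 40 mm wide, up to 115 high, begins 80 mm ahead of the handle's centre when shut.
- spare_guard_handle (a point): centre of the same handle on the guard of the identical EMPTY fixture (no coupon), same shape and axes; this guard is open too and must stay as it is
- test_coupon: plain brown bakelite block 35 x 50 x 12 mm (x, y, z) lying loose in the nest of the loaded fixture, origin at the centre of its underside, 28 mm above the bench; the nest's lips are 7 mm high with about 2 mm of play. The shut guard covers it with over 15 mm of clearance.

How it is judged:
At the end, for the whole second after the job is handed in: the loaded fixture's guard is home and latched (less than 4 mm from its stop), the coupon lies in its nest (moved less than 10 mm) and the empty fixture's guard is where it was (within 15 mm) (value of joint guard below 0.004 m and distance of spare_guard_handle from where it was at the start of the episode below 0.015 m and distance of test_coupon from where it was at the start of the episode below 0.01 m); the robot touches nothing.
It also fails if it takes over 35 s, if anything falls off the work surface, if the arm or the gripper's body presses on something with over 40 N, if the wrist force passes 120 N, or if a joint passes its speed limit or range.

### The arm

A 6-joint arm with a two-finger parallel gripper is mounted at the origin on a cart in front of the work surface, level with it; the furniture and walls round the work are solid. World frame = base frame: x ahead of the robot, y to its left, z up, the work surface at z = 0. Lengths are in m, angles in rad, forces in N, time in s.
With the tool pointing down it reaches from about 0.35 to 0.775 m from the base axis. Payload 5.5 kg.
Tool frame: the origin (TCP) lies midway between the tips of the shut fingers; the grasp point (between the pads) lies 19 mm behind it; z points along the fingers, y is the line along which they close (so a half turn about z gives the same grasp; the last joint's range is limited). The gripper opens to 85 mm and grips with 20 to 120 N. Pads are 22 mm wide; open, the fingers measure 114 mm over their backs; the gripper's body (76 mm by 85 mm) begins 54 mm behind the grasp point. The pads swing forward as they close: fully open they stand 13 mm farther back than shut.
Start: joints at [-1.351, 0.313, 0.046, 1.304, 0, 1.431], TCP at [0.202, -0.538, 0.231] pointing down, gripper open.
Joint ranges: [-2.76, 2.76], [-0.86, 1.69], [-1.03, 1.26], [-2.2, 2.34], [-1.47, 1.5], [-3.14, 3.14]. Speed limits (rad/s): [2.57, 2.57, 3.14, 3.14, 3.14, 3.14].

### API

Orientations are given as a unit quaternion [w, x, y, z].
In Python, from workcell import telemetry, imaging, env gives the robot as it stands. The module is installed in compiled form; this text tells all that it offers.
- The arm moves only by the tool step_arm, never from a script. Its argument "moves" is a list of rows, each a list of 3 entries, a list of its own where there are three numbers: the shift along the tool's x, y, z in mm, then the turn, a rotation vector about the tool's x, y, z in rad, then the finger opening in mm, from 0 to 85.4. A call has 1 to 8 rows; each row is the pose to reach, as a shift and turn from the pose commanded when the call began, along the tool's axes at that moment; what a row does not reach only later rows make up. A row lasts 1/12 s, in which the tool goes at most 41.7 mm and 7.16 degrees, less where a joint would pass 70% of its speed; a pose out of reach is approached as far as the arm can. A call with a gripper value outside its range is refused whole. The fingers move at their own pace and stop on an object; "grip_force" is the grip in N (left out, the last holds). Time passes only in rows, so rows that repeat a pose let the fingers close. It gives the time, the measured TCP pose, the force, the opening and the grip force at its end, in the units of the state.
- telemetry.get_state(): the state, without advancing time (a new reading comes with each control period).
- imaging.read_camera(name): name is "side" or "top" or "wrist"; returns the picture (420x560x3 uint8, red, green, blue); there is no depth.
- imaging.camera_params(name): a dict with "camera_matrix" (3x3 intrinsics, pixels), "pose" (4x4, takes a point from camera to world coordinates). Camera axes: x right, y up, looking along -z (the intrinsics and any distortion apply to the point x, -y, -z); pixel columns grow to the right and rows downward; lengths in m; the calibration is good to about 2 mm. A picture is of the moment at which its call begins: read the wrist's pose just before it. camera_params takes no time and is no camera call; for the wrist camera it gives the pose at the moment of the call.
- env.hand_in(): hands the job in; it is judged then, once.
The state is a dict: "clock": time; "joint_pos": joint angles; "qvel": joint speeds; "tau": joint torques, N m; "tcp_pos": TCP position; "orientation": TCP orientation; "wrist_force": force on the tool from outside, world axes, zero at the start; "ft_torque": the same for the moment, N m; "finger_gap": finger opening in m; "grip_force": force on a finger pad.
Only numpy, scipy, OpenCV 4.12 (cv2) and the standard library are available. Lean on these libraries where they do the work, as an engineer would, in place of code of your own. Each camera call takes 0.05 s, during which the arm holds its last target. There are 200 camera calls.

## Working session

There is one attempt and no reset: what is moved stays moved. The work goes in short steps, Python scripts to look and compute and a tool call to move; the robot and the scene stay as the last step left them, time stands still between calls to the robot, and variables do not carry over. Pictures are saved under pics/ and viewed, at most 10 in all, crops included, and the job is handed in when it is done.

Besides the shell and the picture viewer there is one more tool, called after "Call:" as name([rows], argument=value, ...), one row to a line, values as JSON. step_arm: Moves the arm, as the interface text tells. Its arguments: {"type":"object","properties":{"moves":{"type":"array"},"grip_force":{"type":"number"}},"required":["moves"]}

```bash
mkdir -p pics; python3 - <<'E'
from workcell import telemetry, imaging, env
import cv2
for n in ("top","side"):
    cv2.imwrite(f"pics/{n}0.png",imaging.read_camera(n)[:,:,::-1])
    p=imaging.camera_params(n);print(n,p["camera_matrix"].round(1).tolist(),p["pose"].round(4).tolist(),[k for k in p])
s=telemetry.get_state();print(s["clock"],s["tcp_pos"],s["orientation"])
E
```

```text
top [[422.5, 0.0, 281.7], [0.0, 422.5, 210.6], [0.0, 0.0, 1.0]] [[-0.0159, 0.996, -0.0876, 0.3991], [-0.9999, -0.0163, -0.0034, -0.0729], [-0.0048, 0.0875, 0.9962, 0.9433], [0.0, 0.0, 0.0, 1.0]] ['camera_matrix', 'pose']
side [[506.8, 0.0, 289.3], [0.0, 506.8, 207.6], [0.0, 0.0, 1.0]] [[-0.9428, 0.2051, -0.2627, 0.2148], [-0.3331, -0.5572, 0.7607, 0.692], [0.0096, 0.8047, 0.5936, 0.6594], [0.0, 0.0, 0.0, 1.0]] ['camera_matrix', 'pose']
0.1 [ 0.20233219 -0.53774952  0.23051412] [-7.98680605e-04  9.83864473e-01  1.78913553e-01 -3.01284359e-05]
```

View pics/top0.png

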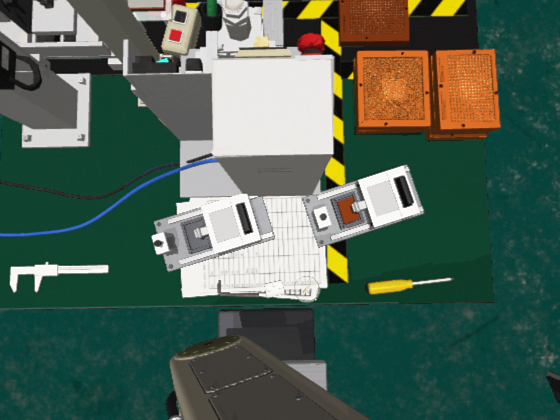

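View pics/side0.png

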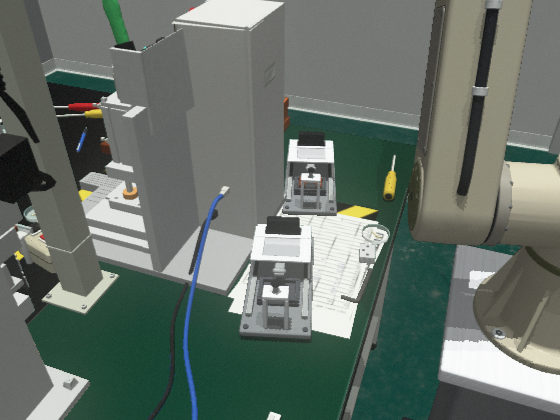

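The loaded fixture is the right one in the top view (brown coupon near (347,208), handle near (404,190)). The empty one is on the left, with its handle near (247,213). A tall cabinet stands at (270,105).

```bash
python3 - <<'E'
import cv2
a=cv2.imread("pics/top0.png")[155:255,295:430];cv2.imwrite("pics/c1.png",cv2.resize(a,None,fx=5.5,fy=5.5,interpolation=cv2.INTER_CUBIC))
E
```

```text
(no output)
```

View pics/c1.png

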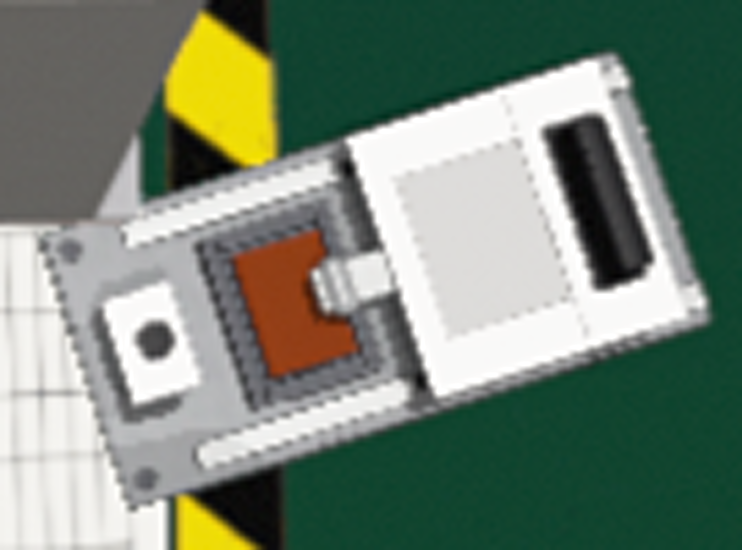

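The crop shows the coupon in the nest. The hood's front edge runs (350,145)-(433,395), its back edge (612,55)-(705,310), and the black handle is centred near (600,200).

```bash
cat > h.py <<'E'
import numpy as np
from workcell import imaging
def px2w(n,uv,z,P=None):
    P=P or imaging.camera_params(n);K=P["camera_matrix"];T=P["pose"]
    uv=np.atleast_2d(np.array(uv,float))
    d=np.c_[uv,np.ones(len(uv))]@np.linalg.inv(K).T*[1,-1,-1]@T[:3,:3].T
    c=T[:3,3];return c+d*((z-c[2])/d[:,2])[:,None]
def w2px(n,p):
    P=imaging.camera_params(n);T=P["pose"]
    q=(np.atleast_2d(p)-T[:3,3])@T[:3,:3]*[1,-1,-1];q=q@P["camera_matrix"].T
    return q[:,:2]/q[:,2:]
E
python3 - <<'E'
from h import *
from workcell import telemetry
from scipy.spatial.transform import Rotation as R
c=lambda u,v:(295+u/5.5,155+v/5.5)
A=px2w("top",[c(350,145),c(433,395),c(612,55)],.07)[:,:2]
print("hood",A.round(4)); w=A[1]-A[0]; print(np.linalg.norm(w)); 
l=A[2]-A[0];print(np.linalg.norm(l),np.degrees(np.arctan2(*-l[::-1])),np.degrees(np.arctan2(*w[::-1])))
H=px2w("top",[c(565,122),c(618,282),c(548,128),c(600,290),c(600,115),c(650,265)],.1)[:,:2];print(H.round(4))
print("tower",px2w("top",[c(153,340)],.115).round(4),"base left corners",px2w("top",[c(40,232),c(135,508)],.01).round(4))
print("cab top corners z=.3?",px2w("top",[(213,155),(333,155)],.3).round(3), px2w("top",[(180,196),(325,195)],0).round(3))
s=telemetry.get_state();print(s["tcp_pos"].round(4),R.from_quat(np.roll(s["orientation"],-1)).as_matrix().round(3),s["joint_pos"].round(3))
print("cabinet-side view of closest edge",px2w("side",[(250,285)],0).round(3))
E
```

```text
hood [[ 0.5344 -0.2314]
 [ 0.4391 -0.2595]
 [ 0.5673 -0.332 ]]
0.09937508201663187
0.10587860312006485 108.10102643695838 -163.56104265915337
[[ 0.537  -0.3049]
 [ 0.4778 -0.3218]
 [ 0.5349 -0.2986]
 [ 0.475  -0.3151]
 [ 0.5394 -0.3178]
 [ 0.4838 -0.3337]]
tower [[ 0.4583 -0.1507  0.115 ]] base left corners [[ 0.5103 -0.1159  0.01  ]
 [ 0.3986 -0.1517  0.01  ]]
cab top corners z=.3? [[ 0.544  0.034  0.3  ]
 [ 0.541 -0.151  0.3  ]] [[ 0.519  0.159  0.   ]
 [ 0.516 -0.168  0.   ]]
[ 0.2023 -0.5377  0.2305] [[ 0.936  0.352 -0.   ]
 [ 0.352 -0.936  0.002]
 [ 0.    -0.002 -1.   ]] [-1.351  0.314  0.045  1.304  0.     1.431]
cabinet-side view of closest edge [[0.495 0.095 0.   ]]
```

Call:
step_arm([
  [[362, -47, 60], [0, 0, -0.9], 0],
  [[362, -47, 60], [0, 0, -0.9], 0],
  [[362, -47, 60], [0, 0, -0.9], 0],
  [[362, -47, 60], [0, 0, -0.9], 0],
  [[362, -47, 60], [0, 0, -0.9], 0],
  [[362, -47, 60], [0, 0, -0.9], 0],
  [[362, -47, 60], [0, 0, -0.9], 0],
  [[362, -47, 60], [0, 0, -0.9], 0],
])

```text
clock: 0.77
tcp_pos: [0.4942, -0.3822, 0.1765]
orientation: [-0.0, 0.806, 0.591, -0.0]
wrist_force: [0.0, -0.7, 1.1]
finger_gap: -0.0002
grip_force: 0.0
```

```bash
cat > st.py <<'E'
from h import *
from workcell import telemetry
from scipy.spatial.transform import Rotation as R
import sys
s=telemetry.get_state();M=R.from_quat(np.roll(s["orientation"],-1)).as_matrix()
print(s["clock"],s["tcp_pos"].round(4),M.round(3).tolist(),s["finger_gap"],s["wrist_force"].round(1))
t=np.array(eval(sys.argv[1]));a=np.radians(107.3)
x=np.array([np.cos(a),np.sin(a),0]);G=np.c_[x,np.cross([0,0,-1],x),[0,0,-1]]
print("shift mm",(M.T@(t-s["tcp_pos"])*1000).round(1),"turn",R.from_matrix(M.T@G).as_rotvec().round(3))
E
python3 st.py .524,-.367,.17
```

```text
0.7667 [ 0.4942 -0.3822  0.1765] [[0.301, 0.954, -0.001], [0.954, -0.301, 0.0], [0.0, -0.001, -1.0]] -0.00024142576686798903 [ 0.  -0.7  1.1]
shift mm [23.5 23.8  6.5] turn [-0.001 -0.    -0.607]
```

Call:
step_arm([
  [[23, 24, 6], [0, 0, -0.607], 0],
  [[23, 24, 6], [0, 0, -0.607], 0],
  [[23, 24, 6], [0, 0, -0.607], 0],
  [[23, 24, 6], [0, 0, -0.607], 0],
  [[23, 24, 6], [0, 0, -0.607], 0],
  [[23, 24, 6], [0, 0, -0.607], 0],
  [[23, 24, 6], [0, 0, -0.607], 0],
])

```text
clock: 1.35
tcp_pos: [0.5225, -0.369, 0.1707]
orientation: [-0.0, 0.596, 0.803, 0.0]
wrist_force: [0.0, 0.9, 0.2]
finger_gap: 0.0002
grip_force: 0.0
```

```bash
python3 st.py .521,-.357,.08; python3 - <<'E'
from h import *
import cv2
P=imaging.camera_params("wrist");print(P["pose"].round(4).tolist())
np.savez("w1.npz",**P)
cv2.imwrite("pics/w1.png",imaging.read_camera("wrist")[:,:,::-1])
E
```

```text
1.35 [ 0.5225 -0.369   0.1707] [[-0.289, 0.957, -0.001], [0.957, 0.289, 0.001], [0.001, -0.001, -1.0]] 0.00018334073380531172 [0.  0.9 0.2]
shift mm [11.8  2.  90.7] turn [-0.001 -0.001 -0.009]
[[0.9574, -0.2751, -0.0877, 0.5009], [0.2888, 0.9121, 0.291, -0.295], [-0.0, -0.304, 0.9527, 0.3137], [0.0, 0.0, 0.0, 1.0]]
```

View pics/w1.png

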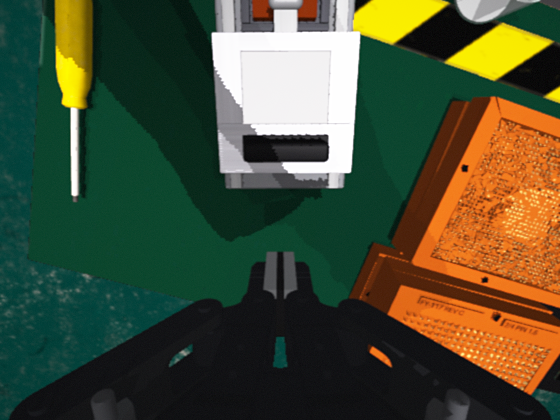

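The wrist view shows the shut fingers pointing at the guard from behind. The handle spans (243-328, 135-161), and the hood corners are (213,33), (361,33), (220,173) and (351,173).

```bash
python3 - <<'E'
from h import *
P=dict(np.load("w1.npz"))
A=px2w("wrist",[(212,33),(361,33),(220,173),(351,173)],.07,P)[:,:2];print(A.round(4))
m=(A[0]+A[1])/2;b=(A[2]+A[3])/2;d=(m-b);print(np.linalg.norm(d),np.degrees(np.arctan2(d[1],d[0])));d/=np.linalg.norm(d)
print("handle",m-.08*d,b+.02*d)
B=px2w("wrist",[(243,148),(328,148)],.1,P);print(B.round(4),B.mean(0))
t=np.array([.4583,-.1507]);print("tower from handle along d",(t-(m-.08*d))@d)
E
```

```text
[[ 0.4409 -0.2605]
 [ 0.5407 -0.2304]
 [ 0.4694 -0.3557]
 [ 0.5693 -0.3255]]
0.09930484533833478 106.70078069017386
handle [ 0.51379284 -0.32209498] [ 0.51359307 -0.32142915]
[[ 0.4842 -0.3268  0.1   ]
 [ 0.5397 -0.3101  0.1   ]] [ 0.51198596 -0.31845898  0.1       ]
tower from handle along d 0.18011247220277082
```

Call:
step_arm([
  [[0, 5, 40], [0, 0, 0], 0],
  [[0, 5, 75], [0, 0, 0], 0],
  [[0, 5, 90], [0, 0, 0], 0],
  [[0, 5, 90], [0, 0, 0], 0],
  [[10, 5, 90], [0, 0, 0], 0],
  [[18, 5, 90], [0, 0, 0], 0],
  [[22, 5, 90], [0, 0, 0], 0],
  [[22, 5, 90], [0, 0, 0], 0],
])

```text
clock: 2.07
tcp_pos: [0.5216, -0.3461, 0.0833]
orientation: [0.001, 0.595, 0.804, -0.0]
wrist_force: [0.6, 0.0, 0.6]
finger_gap: -0.0001
grip_force: 0.0
```

Call:
step_arm([
  [[5, 0, 0], [0, 0, 0], 0],
  [[10, 0, 0], [0, 0, 0], 0],
  [[16, 0, 0], [0, 0, 0], 0],
  [[22, 0, 0], [0, 0, 0], 0],
  [[28, 0, 0], [0, 0, 0], 0],
  [[34, 0, 0], [0, 0, 0], 0],
  [[40, 0, 0], [0, 0, 0], 0],
  [[40, 0, 0], [0, 0, 0], 0],
])

```text
clock: 2.73
tcp_pos: [0.5087, -0.3067, 0.081]
orientation: [-0.001, 0.595, 0.804, 0.0]
wrist_force: [-0.6, -0.2, 0.4]
finger_gap: 0.0002
grip_force: 0.0
```

```bash
python3 st.py .521,-.357,.08; python3 - <<'E'
from h import *
import cv2
np.savez("w2.npz",**imaging.camera_params("wrist"))
cv2.imwrite("pics/w2.png",imaging.read_camera("wrist")[:,:,::-1])
E
```

```text
2.7333 [ 0.5087 -0.3067  0.081 ] [[-0.293, 0.956, -0.001], [0.956, 0.293, 0.001], [0.002, -0.001, -1.0]] 0.0002036536639701263 [-0.6 -0.2  0.4]
shift mm [-51.7  -2.9   0.9] turn [-0.001 -0.002 -0.005]
```

View pics/w2.png

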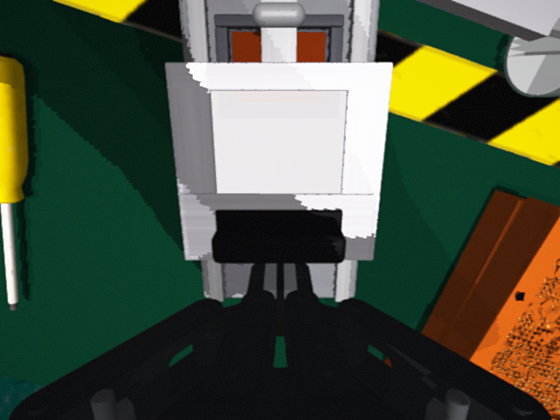

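The fingers are on the back of the handle, centred near (278,250). The hood's front edge is now at row 62, columns 166-392.

```bash
python3 - <<'E'
from h import *
P=dict(np.load("w2.npz"))
A=px2w("wrist",[(166,62),(392,62)],.07,P)[:,:2].mean(0);d=np.array([-.287,.958])
h0=np.array([.5137,-.3218]);h=A-.08*d
print(h,"moved",(h-h0)@d,"tcp behind",(h-[.5087,-.3067])@d)
E
```

```text
[ 0.50345421 -0.29039647] moved 0.03302512490778095 tcp behind 0.01712432490778095
```

Call:
step_arm([
  [[6, 0, 0], [0, 0, 0], 0],
  [[12, 0, 0], [0, 0, 0], 0],
  [[18, 0, 0], [0, 0, 0], 0],
  [[24, 0, 0], [0, 0, 0], 0],
  [[29, 0, 0], [0, 0, 0], 0],
  [[33, 0, 0], [0, 0, 0], 0],
  [[36, 0, 0], [0, 0, 0], 0],
  [[36, 0, 0], [0, 0, 0], 0],
])

```text
clock: 3.45
tcp_pos: [0.4986, -0.2731, 0.0812]
orientation: [-0.0, 0.595, 0.804, 0.0]
wrist_force: [0.7, -1.1, -0.2]
finger_gap: 0.0001
grip_force: 0.0
```

Call:
step_arm([
  [[2, 0, 0], [0, 0, 0], 0],
  [[4, 0, 0], [0, 0, 0], 0],
  [[6, 0, 0], [0, 0, 0], 0],
  [[6, 0, 0], [0, 0, 0], 0],
])

```text
clock: 3.78
tcp_pos: [0.4977, -0.2696, 0.0815]
orientation: [0.001, 0.595, 0.803, -0.001]
wrist_force: [1.1, -4.6, -2.5]
finger_gap: 0.0001
grip_force: 2.4
```

Call:
step_arm([
  [[2, 0, 0], [0, 0, 0], 0],
  [[4, 0, 0], [0, 0, 0], 0],
  [[4, 0, 0], [0, 0, 0], 0],
])

```text
clock: 4.03
tcp_pos: [0.4962, -0.2648, 0.0814]
orientation: [0.0, 0.595, 0.804, -0.0]
wrist_force: [1.1, -2.2, 0.2]
finger_gap: -0.0002
grip_force: 1.0
```

Call:
step_arm([
  [[2, 0, 0], [0, 0, 0], 0],
  [[4, 0, 0], [0, 0, 0], 0],
  [[4, 0, 0], [0, 0, 0], 0],
])

```text
clock: 4.28
tcp_pos: [0.4942, -0.2595, 0.081]
orientation: [-0.001, 0.595, 0.804, 0.0]
wrist_force: [-0.7, 0.1, 0.5]
finger_gap: -0.0003
grip_force: 0.0
```

The force rose to about 5 N and then fell away, so the roller seems to have been passed. I'll check with a picture.

```bash
python3 - <<'E'
from h import *
import cv2
np.savez("w3.npz",**imaging.camera_params("wrist"))
cv2.imwrite("pics/w3.png",imaging.read_camera("wrist")[:,:,::-1])
E
```

```text
(no output)
```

View pics/w3.png

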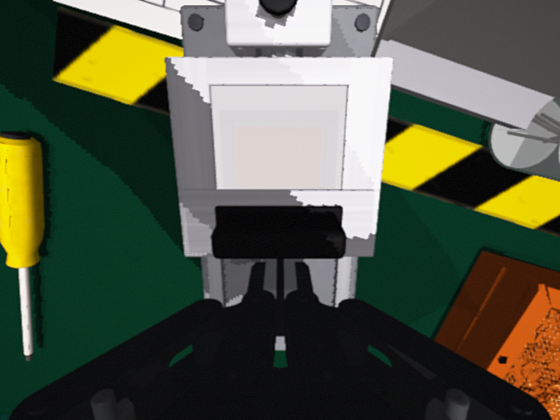

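The hood is up against the latch tower (row 57, tower edge about 47), and the coupon shows through its window. The handle has run a few mm ahead of the fingers. I'll nudge forward to confirm the hard stop.

Call:
step_arm([
  [[1, 0, 0], [0, 0, 0], 0],
  [[2, 0, 0], [0, 0, 0], 0],
  [[3, 0, 0], [0, 0, 0], 0],
  [[3, 0, 0], [0, 0, 0], 0],
])

```text
clock: 4.67
tcp_pos: [0.4938, -0.2574, 0.0812]
orientation: [-0.0, 0.595, 0.804, 0.0]
wrist_force: [0.3, -0.2, -0.5]
finger_gap: 0.0
grip_force: 0.0
```

Call:
step_arm([
  [[1, 0, 0], [0, 0, 0], 0],
  [[2, 0, 0], [0, 0, 0], 0],
  [[2, 0, 0], [0, 0, 0], 0],
])

```text
clock: 4.92
tcp_pos: [0.4938, -0.257, 0.0813]
orientation: [0.001, 0.595, 0.803, -0.001]
wrist_force: [1.0, -4.4, -4.1]
finger_gap: -0.0002
grip_force: 2.4
```

Call:
step_arm([
  [[1, 0, 0], [0, 0, 0], 0],
  [[2, 0, 0], [0, 0, 0], 0],
  [[2, 0, 0], [0, 0, 0], 0],
])

```text
clock: 5.17
tcp_pos: [0.4938, -0.2569, 0.0814]
orientation: [0.002, 0.596, 0.803, -0.002]
wrist_force: [2.0, -9.9, -6.2]
finger_gap: 0.0001
grip_force: 5.1
```

Call:
step_arm([
  [[1, 0, 0], [0, 0, 0], 0],
  [[2, 0, 0], [0, 0, 0], 0],
  [[2, 0, 0], [0, 0, 0], 0],
])

```text
clock: 5.42
tcp_pos: [0.4938, -0.2569, 0.0815]
orientation: [0.004, 0.596, 0.803, -0.003]
wrist_force: [3.4, -15.9, -9.6]
finger_gap: -0.0
grip_force: 7.7
```

That is the hard stop: no motion at 16 N, above the roller's 12 N limit. Backing off and up.

Call:
step_arm([
  [[-6, 0, 0], [0, 0, 0], 0],
  [[-15, 0, 0], [0, 0, 0], 0],
  [[-30, 0, 0], [0, 0, 0], 0],
  [[-40, 0, 0], [0, 0, 0], 0],
  [[-40, 0, -30], [0, 0, 0], 0],
  [[-40, 0, -65], [0, 0, 0], 0],
  [[-40, 0, -90], [0, 0, 0], 0],
  [[-40, 0, -90], [0, 0, 0], 0],
])

```text
clock: 6.08
tcp_pos: [0.5065, -0.2923, 0.1772]
orientation: [0.004, 0.595, 0.804, 0.0]
wrist_force: [0.4, -1.1, 1.0]
finger_gap: -0.0
grip_force: 0.0
```

```bash
python3 st.py .521,-.357,.08; python3 - <<'E'
from h import *
import cv2
P=imaging.camera_params("wrist")
d=np.array([-.287,.958]);print(px2w("wrist",[(0,0)],.07,P)[0].round(2))
cv2.imwrite("pics/w4.png",imaging.read_camera("wrist")[:,:,::-1])
E
```

```text
6.0833 [ 0.5065 -0.2923  0.1772] [[-0.292, 0.957, 0.007], [0.957, 0.292, -0.005], [-0.007, 0.006, -1.0]] -2.2834841746779936e-05 [ 0.4 -1.1  1. ]
shift mm [-65.5  -5.5  97.6] turn [ 0.006  0.007 -0.006]
[ 0.28 -0.21  0.07]
```

View pics/w4.png

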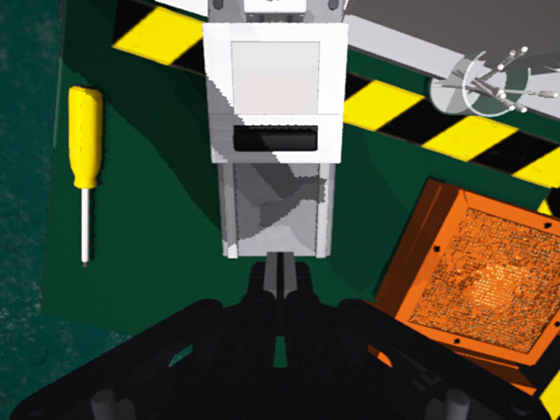

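The guard has stayed home: hood front at row 24 against the tower at row 12, coupon visible through the window near (275,95), and the fingers are clear.

```bash
python3 -c "
from workcell import env
print(env.hand_in())"
```

```text
the job is handed in; nothing more can be done
None
```

The loaded fixture's guard is pushed home on its hard stop (no motion under 16 N) and stayed shut after the arm backed off; the coupon shows through its window, the empty fixture was never approached, and the job was handed in at about 6 s with no verdict returned.

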